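Lock the bowl of the mini chopper

TASK

The bowl of the mini chopper is in place but its grey locking ring is still open. Push the ring round by one of its two wings, clockwise as seen from above, a quarter turn until it clicks home against its stop, then let go. Do not shove the chopper about on the worktop, and leave the mug, the tin and the honey jar alone.

Things in the scene. Friction and masses are not known exactly. Their poses are not given: they have to be found in the camera images.
- chopper: Mini food chopper, 2 to 2.7 kg, loose on rubber feet: round white motor base (136 mm across at the foot, 47 mm high), clear bowl fixed on it (108 mm across) with a flat white lid whose top is 116 mm above the worktop. Origin: centre of the underside, on the axis of the ring; z up. A white catch housing with a steel plunger stands at its -x side, 17 degrees towards -y: up to 120 mm from the axis and 74 mm high.
- lock_ring (a joint): Angle of the grey locking ring on the chopper, rad: 0 = fully open, 1.571 = locked at the stop; grows as the ring turns clockwise seen from above. Starts between 0 and 0.3. It turns with about 1 N at a wing and stays where it is left, until at about 1.33 a sprung catch resists (some 3 to 5 N at a wing); past 1.45 it clicks over and holds the ring at the stop.
- wing_a (a point): Centre of the working part of one wing of the ring: 90 mm from the axis, 70 mm above the worktop. Each wing is an upright radial paddle 13 mm thick, 36 mm high (52 to 88 mm above the worktop), from 64 to 108 mm from the axis; within 79 mm of the axis its root is 22 mm thick. The ring itself has 71 mm outer radius.
- wing_b (a point): The same point of the other, identical wing, directly opposite.
- mug: Small green mug, 65 x 91 x 52 mm high, standing; origin: centre of its underside. Leave alone.
- tin: Food tin, 57 mm across, 72 mm high, standing; origin: centre of its underside. Leave alone.
- honey_jar: Honey jar, 64 mm across, 96 mm high, standing; origin: centre of its underside. Leave alone.

How it is judged:
By the outcome, as a careful person would: the job done as asked, in the order asked, and still so for the second after the job is handed in, with the robot touching nothing.
It also fails if it takes over 40 s, if anything falls off the work surface, if the arm or the gripper's body presses on something with over 40 N, if the wrist force passes 120 N, or if a joint passes its speed limit or range.

ROBOT

A 6-joint arm with a two-finger parallel gripper is mounted at the origin on a cart in front of the work surface, level with it; the furniture and walls round the work are solid. World frame = base frame: x ahead of the robot, y to its left, z up, the work surface at z = 0. Lengths are in mm, angles in degrees, forces in N, time in s.
With the tool pointing down it reaches from about 300 to 850 mm from the base axis. Payload 4.2 kg.
Tool frame: the origin (TCP) lies between the finger pads; the fingertips stand 14 mm ahead of it and the grasp point (between the pads) lies 5 mm behind it (env.finger_overhang is the distance from the TCP to the fingertips, in mm); z points along the fingers, y is the line along which they close (so a half turn about z gives the same grasp; the last joint's range is limited). The gripper opens to 91 mm and grips with 3 to 60 N. Pads are 32 mm wide; open, the fingers measure 118 mm over their backs; the gripper's body (76 mm by 178 mm) begins 60 mm behind the grasp point.
Start: joints at [64.057, 18.312, 89.639, -0, 72.044, -1.146], TCP at [241.167, 521.996, 227.976] pointing down, gripper open.
Joint ranges: [-177.97, 177.97], [-48.28, 115.42], [12.27, 149.76], [-77.06, 257.06], [2.81, 150.46], [-146.56, 146.56]. Speed limits (degrees/s): [147.25, 147.25, 180, 180, 180, 180].

INTERFACE

Orientations are given as [roll, pitch, yaw] about the fixed x, y, z axes, in that order (R = Rz(yaw) Ry(pitch) Rx(roll)).
In Python, from workcell import status, cams, env, finder gives the robot as it stands.
- The arm moves only by the tool apply_moves, never from a script. Its argument "increments" is a list of rows, each a list of 7 numbers: the opening, from -1 (shut) to 1 (fully open), then the shift along the world's x, y, z in m, then the turn, a rotation vector about the world's x, y, z in degrees. In form: [[gripper, x, y, z, ax, ay, az], ...]. A call has 1 to 5 rows; each row shifts and turns the commanded pose from where the row before left it; what a row does not reach is not made up. A row lasts 1/12 s, in which the tool goes at most 41.7 mm and 7.16 degrees, less where a joint would pass 70% of its speed; a pose out of reach is approached as far as the arm can. A call with a gripper value outside its range is refused whole. The fingers move at their own pace and stop on an object; "newtons" is the grip in N (left out, the last holds). Time passes only in rows, so rows that do not move let the fingers close. It gives the time, the measured TCP pose, the force, the opening and the grip force at its end, in the units of the state.
- status.state(): the state, without advancing time (a new reading comes with each control period).
- cams.grab_frame(name): name is "scene" or "top" or "wrist"; returns a dict with "color" (480x640x3 uint8, red, green, blue), "intrinsics" (3x3 intrinsics, pixels), "R" (3x3) and "t" (3): a world point X has camera coordinates R X + t. Camera axes: x right, y down, z forward; pixel columns grow to the right and rows downward; lengths in mm; the calibration is good to about 2 mm. A picture is of the moment at which its call begins. There is no depth.
- env.job_done(): hands the job in; it is judged then, once.
Trained networks look in the newest picture that a camera, given by its name, has taken for a name from the list of things; names that differ only in an ending like _2 or _b are one class to them, and where a whole thing is asked for, a point or a joint stands for the part that bears it (a point fixed in the world has none). Each returns a list of dicts, best first, with "score" (0 to 1); they miss things now and then, are a little off and sometimes report something else, mostly with a low value. They report only what shows in the picture. A call takes as long as a camera call.
- finder.boxes_of(query, camera): "rect" ([left, top, width, height] in pixels, round what is visible of it).
- finder.trace(query, camera): "pixels" (480x640 bool, what is visible of it) and "rect" ([left, top, width, height] in pixels, round what is visible of it).
The state is a dict: "time_s": time; "qpos": joint angles; "qvel": joint speeds; "effort": joint torques, N m; "ee_pos": TCP position; "ee_rot": TCP orientation; "force": force on the tool from outside, world axes, zero at the start; "torque": the same for the moment, N m; "gripper_width": finger opening in mm; "gripper_force": force on a finger pad.
Only numpy, scipy, OpenCV 4.12 (cv2) and the standard library are available. Lean on these libraries where they do the work, as an engineer would, in place of code of your own. Each camera call takes 0.05 s, during which the arm holds its last target. There are 200 camera calls.

## Working session

There is one attempt and no reset: what is moved stays moved. The work goes in short steps, Python scripts to look and compute and a tool call to move; the robot and the scene stay as the last step left them, time stands still between calls to the robot, and variables do not carry over. Pictures are saved under pics/ and viewed, at most 10 in all, crops included, and the job is handed in when it is done.

Besides the shell and the picture viewer there is one more tool, called as name([rows], argument=value, ...), one row to a line, values as JSON. apply_moves: Moves the arm, as the interface text tells. Its arguments: {"type":"object","properties":{"increments":{"type":"array","items":{"type":"array","items":{"type":"number"}}},"newtons":{"type":"number"}},"required":["increments"]}

```bash
mkdir -p pics; ls; python3 - <<'E'
from workcell import status, cams, env, finder
import cv2,numpy as np
s=status.state();print(s)
ims=[]
for n in("scene","top"):
    f=cams.grab_frame(n);cv2.imwrite(f"pics/{n}0.png",f["color"][:,:,::-1])
    print(n,f["intrinsics"],f["R"],f["t"])
    for q in("chopper","lock_ring","wing_a","mug","tin","honey_jar"):
        print(q,[(np.round(b["rect"]),round(b["score"],2)) for b in finder.boxes_of(q,n)[:3]])
E
```

```text
pics
{'time_s': 0.0, 'qpos': array([ 6.40559744e+01,  1.83510024e+01,  8.97079572e+01,  8.20165553e-04,
        7.20435672e+01, -1.14557874e+00]), 'qvel': array([ 0.00906348, -0.08028979,  0.06084395, -0.03628332, -0.0165475 ,
       -0.04287822]), 'effort': array([-1.25843559e-03, -4.12445927e+01, -2.31978571e+01,  7.27015338e-02,
        4.52915090e-02, -1.28211072e-04]), 'ee_pos': array([240.94701875, 521.53812251, 227.1161566 ]), 'ee_rot': array([-1.79897509e+02, -2.82940060e-03,  1.55201297e+02]), 'force': array([ 0.14186809, -0.30406111, -0.22387953]), 'torque': array([ 0.01676894, -0.01059758,  0.02987888]), 'gripper_force': 0.0, 'gripper_width': 91.53105566697558}
scene [[568.24383942   0.         325.78782983]
 [  0.         568.24383942 230.89849228]
 [  0.           0.           1.        ]] [[ 0.79335371 -0.60859562  0.01418666]
 [-0.38547823 -0.52026602 -0.7620563 ]
 [ 0.47116496  0.59911154 -0.64735534]] [-362.12634529  277.6338761   974.98208777]
chopper [(array([311., 244.,  98.,  99.]), 0.87)]
lock_ring [(array([314., 256.,  98.,  57.]), 0.68)]
wing_a [(array([307., 256., 107.,  55.]), 0.74)]
mug [(array([256., 217.,  34.,  36.]), 0.83)]
tin [(array([465., 316.,  37.,  46.]), 0.83)]
honey_jar [(array([322., 200.,  34.,  52.]), 0.8), (array([310., 256., 100.,  58.]), 0.4)]
top [[526.41774954   0.         319.24392553]
 [  0.         526.41774954 237.70101217]
 [  0.           0.           1.        ]] [[ 0.04754334 -0.99885966 -0.00436112]
 [-0.97657951 -0.04556478 -0.21027673]
 [ 0.20983823  0.01425623 -0.97763218]] [  27.28586958  518.5638873  1194.57697783]
chopper [(array([349., 212.,  73.,  90.]), 0.77)]
lock_ring [(array([350., 214.,  62.,  93.]), 0.7)]
wing_a [(array([348., 214.,  63.,  89.]), 0.81)]
mug [(array([265., 252.,  22.,  34.]), 0.69)]
tin [(array([459., 214.,  29.,  27.]), 0.7)]
honey_jar [(array([290., 208.,  30.,  33.]), 0.62)]
```

```bash
python3 - <<'E'
import cv2
a=cv2.imread("pics/scene0.png")[170:390,230:520];b=cv2.imread("pics/top0.png")[180:320,240:500]
a=cv2.resize(a,(580,440)); cv2.imwrite("pics/a.png",a)
cv2.imwrite("pics/b.png",cv2.resize(b,(780,420),interpolation=cv2.INTER_CUBIC))
E
```

```text
(no output)
```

View pics/a.png

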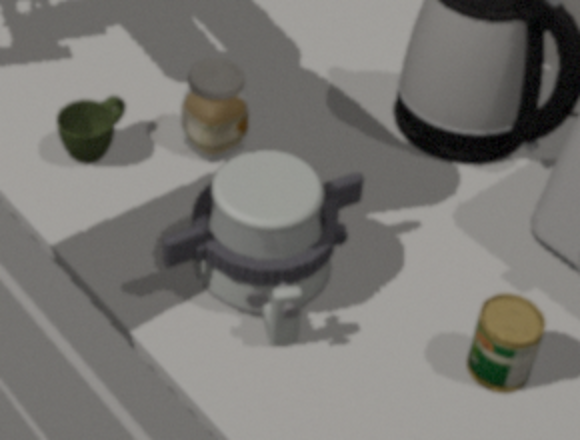

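View pics/b.png

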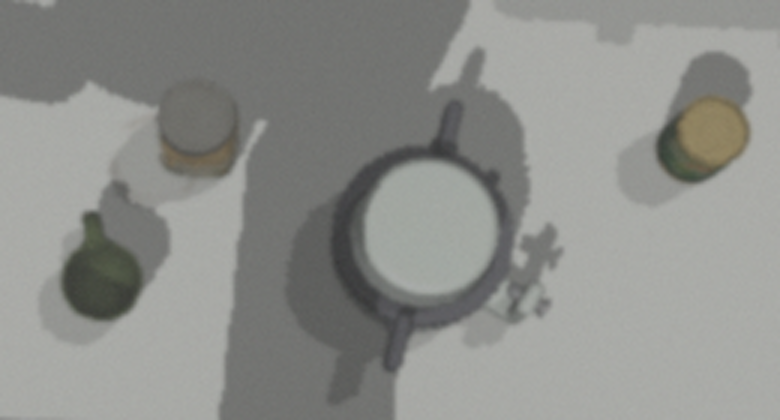

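The scene view shows the chopper with its two wings, the catch at the near right, and the jar and mug to the left. The tin is to the right. In the top view the lid centre is at about pixel (383,256), the far wing at about (391,222), the near wing at about (373,293) and the catch at about (415,280).

```bash
cat > h.py <<'E'
from workcell import status, cams, env, finder
import numpy as np
def ray(f,u,v,z):
    d=f["R"].T@np.linalg.solve(f["intrinsics"],[u,v,1.]); c=-f["R"].T@f["t"]
    return c+d*(z-c[2])/d[2]
E
python3 - <<'E'
from h import *
f=cams.grab_frame("top"); g=cams.grab_frame("scene")
c=lambda u,v:(240+u/3,180+v/3)
s=lambda u,v:(230+u/2,170+v/2)
P=lambda n,p:print(n,p.round(1))
P("lid top",ray(f,*c(430,228),116)); P("lid scene",ray(g,*s(268,190),116))
A=[ray(f,*c(452,125),80),ray(f,*c(398,340),80)]
P("wings far",A[0]);P("near",A[1]);P("mid",(A[0]+A[1])/2)
d=A[0]-A[1];print("ang",np.degrees(np.arctan2(d[1],d[0])),np.linalg.norm(d))
B=[ray(f,*c(458,102),88),ray(f,*c(389,370),88)];P("tips",np.array(B));d=B[0]-B[1];print("ang",np.degrees(np.arctan2(d[1],d[0])),np.linalg.norm(d),(B[0]+B[1])/2)
C=[ray(g,*s(348,188),80),ray(g,*s(183,240),80)]
P("scene wings",np.array(C));d=C[0]-C[1];print(np.degrees(np.arctan2(d[1],d[0])),np.linalg.norm(d))
P("catch",ray(f,*c(525,300),74));P("jar",ray(f,*c(198,118),96));P("mug",ray(f,*c(100,275),52));P("tin",ray(f,*c(712,132),72))
P("nub",ray(f,*c(491,178),70))
E
```

```text
lid top [468.5 -94.5 116. ]
lid scene [ 465.1 -102.9  116. ]
wings far [ 557.5 -113.8   80. ]
near [387.8 -76.2  80. ]
mid [472.7 -95.   80. ]
ang -12.511782700038538 173.79893635566722
tips [[ 574.1 -117.1   88. ]
 [ 364.1  -69.3   88. ]]
ang -12.838184319869008 215.35409761579112 [469.1155651  -93.19638634  88.        ]
scene wings [[ 556.  -120.1   80. ]
 [ 384.1  -79.4   80. ]]
-13.343334004010153 176.66777158845764
catch [ 423.7 -172.9   74. ]
jar [549.9  83.7  96. ]
mug [430.9 155.5  52. ]
tin [ 563.3 -318.4   72. ]
nub [ 518.8 -146.2   70. ]
```

```bash
python3 - <<'E'
from h import *
g=cams.grab_frame("scene")
s=lambda u,v:(230+u/2,170+v/2)
for p in((400,120),(470,155),(530,140),(540,230)):print(ray(g,*s(*p),0).round(),ray(g,*s(*p),100).round())
E
```

```text
[748. -17.  -0.] [652. -93. 100.]
[ 768. -107.    0.] [ 669. -172.  100.]
[ 842. -130.    0.] [ 735. -193.  100.]
[ 738. -230.    0.] [ 643. -281.  100.]
```

View pics/top0.png

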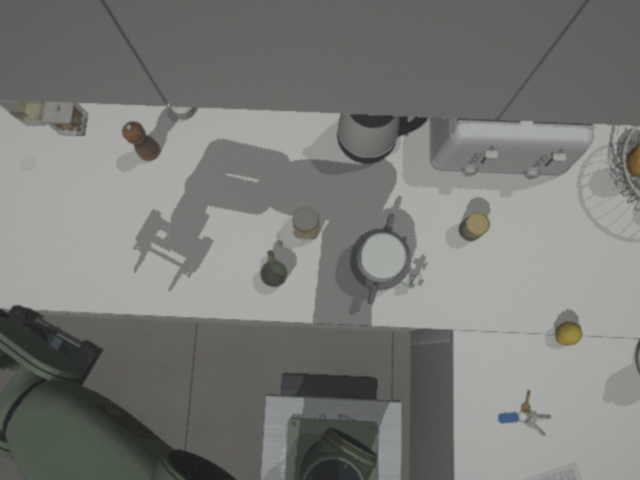

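The top view shows the kettle and toaster well behind the chopper, at x of about 740, so the approach is clear. I'll push the far wing from its +y side.

apply_moves([
  [-1,0.016,-0.03,0,0,0,-2.65],
  [-1,0.016,-0.03,0,0,0,-2.65],
  [-1,0.016,-0.03,0,0,0,-2.65],
  [-1,0.016,-0.03,0,0,0,-2.65],
  [-1,0.016,-0.03,0,0,0,-2.65],
], newtons=30)

```text
time_s: 1.27
ee_pos: [321.6, 370.6, 228.0]
ee_rot: [180.0, 0.0, 141.9]
force: [1.1, 0.1, -0.3]
gripper_width: 60.6
gripper_force: 0.0
```

apply_moves([
  [-1,0.016,-0.03,0,0,0,-2.65],
  [-1,0.016,-0.03,0,0,0,-2.65],
  [-1,0.016,-0.03,0,0,0,-2.65],
  [-1,0.016,-0.03,0,0,0,-2.65],
  [-1,0.016,-0.03,0,0,0,-2.65],
])

```text
time_s: 1.68
ee_pos: [401.7, 220.5, 228.2]
ee_rot: [180.0, 0.0, 128.6]
force: [0.4, 0.6, -0.6]
gripper_width: 27.5
gripper_force: 0.0
```

apply_moves([
  [-1,0.016,-0.03,0,0,0,-2.65],
  [-1,0.016,-0.03,0,0,0,-2.65],
  [-1,0.016,-0.03,0,0,0,-2.65],
  [-1,0.016,-0.03,0,0,0,-2.65],
  [-1,0.016,-0.03,0,0,0,-2.65],
])

```text
time_s: 2.1
ee_pos: [481.7, 70.3, 228.2]
ee_rot: [180.0, 0.0, 115.3]
force: [1.3, 0.6, -0.6]
gripper_width: 0.3
gripper_force: 0.0
```

apply_moves([
  [-1,0.016,-0.03,0,0,0,-2.65],
  [-1,0.016,-0.03,0,0,0,-2.65],
  [-1,0.016,-0.03,0,0,0,-2.65],
  [-1,0.016,-0.03,0,0,0,-2.65],
  [-1,0,0,0,0,0,0],
])

```text
time_s: 2.52
ee_pos: [547.9, -52.8, 227.7]
ee_rot: [179.9, 0.2, 104.5]
force: [-0.8, 0.2, -0.2]
gripper_width: 0.6
gripper_force: 0.0
```

apply_moves([
  [-1,0.014,-0.023,-0.02,0,0,-2.5],
  [-1,0,0,-0.03,0,0,0],
  [-1,0,0,-0.03,0,0,0],
  [-1,0,0,0,0,0,0],
])

```text
time_s: 2.85
ee_pos: [555.1, -70.4, 142.5]
ee_rot: [-179.4, -0.3, 102.3]
force: [-0.9, 0.3, -0.6]
gripper_width: 0.3
gripper_force: 0.0
```

```bash
python3 - <<'E'
from h import *
import cv2
f=cams.grab_frame("wrist");np.savez("pics/w.npz",**f)
print(status.state()["ee_pos"])
cv2.imwrite("pics/w.png",f["color"][:,:,::-1])
E
```

```text
[556.8605768  -70.38906082 145.47699969]
```

View pics/w.png

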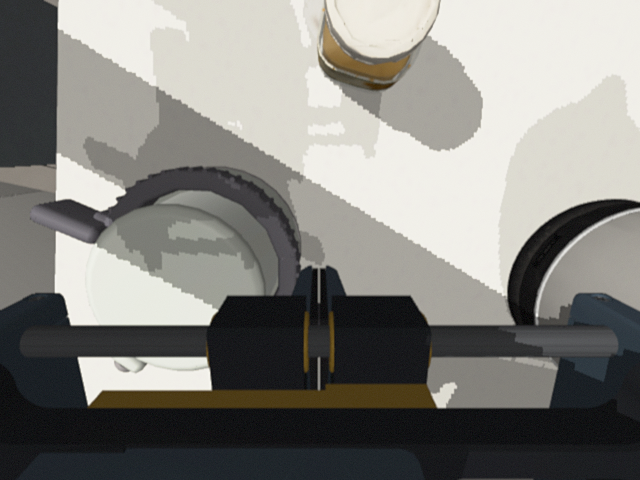

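The wrist view shows the lid from about column 88 to 266 with its top edge at row 203. The ring's right edge is near column 300 and the near wing is at about (68,220), with the fingers at column 318.

```bash
python3 - <<'E'
from h import *
f=np.load("pics/w.npz")
for p,z in(((177,292),116),((88,290),116),((266,290),116),((177,203),116),((32,212),88),((101,228),88),((300,250),80),((230,172),80)):print(p,ray(f,*p,z).round(1))
E
```

```text
(177, 292) [475.3 -92.3 116. ]
(88, 290) [ 424.8 -102.4  116. ]
(266, 290) [525.4 -79.9 116. ]
(177, 203) [469.9 -40.6 116. ]
(32, 212) [370.8 -72.8  88. ]
(101, 228) [413.8 -73.8  88. ]
(300, 250) [539.6 -63.2  80. ]
(230, 172) [486.7 -22.7  80. ]
```

apply_moves([
  [-1,0.003,0.003,-0.025,0,0,0],
  [-1,0,0,-0.025,0,0,0],
  [-1,0,0,-0.025,0,0,0],
  [-1,0,0,0,0,0,0],
  [-1,0,0,0,0,0,0],
])

```text
time_s: 3.32
ee_pos: [562.6, -67.6, 74.1]
ee_rot: [180.0, 0.0, 102.4]
force: [0.1, -0.3, -0.5]
gripper_width: 0.4
gripper_force: 0.0
```

```bash
python3 - <<'E'
import numpy as np
C=np.array([471,-94]);p=np.array([562.6,-67.6])
for a in list(range(12,-80,-4)):
    q=C+96*np.array([np.cos(np.radians(a)),np.sin(np.radians(a))]);d=(q-p)/1000;print(a,d.round(4),q.round(1));p=q
E
```

```text
12 [ 0.0023 -0.0064] [564.9 -74. ]
8 [ 0.0012 -0.0066] [566.1 -80.6]
4 [ 0.0007 -0.0067] [566.8 -87.3]
0 [ 0.0002 -0.0067] [567. -94.]
-4 [-0.0002 -0.0067] [ 566.8 -100.7]
-8 [-0.0007 -0.0067] [ 566.1 -107.4]
-12 [-0.0012 -0.0066] [ 564.9 -114. ]
-16 [-0.0016 -0.0065] [ 563.3 -120.5]
-20 [-0.0021 -0.0064] [ 561.2 -126.8]
-24 [-0.0025 -0.0062] [ 558.7 -133. ]
-28 [-0.0029 -0.006 ] [ 555.8 -139.1]
-32 [-0.0034 -0.0058] [ 552.4 -144.9]
-36 [-0.0037 -0.0056] [ 548.7 -150.4]
-40 [-0.0041 -0.0053] [ 544.5 -155.7]
-44 [-0.0045 -0.005 ] [ 540.1 -160.7]
-48 [-0.0048 -0.0047] [ 535.2 -165.3]
-52 [-0.0051 -0.0043] [ 530.1 -169.6]
-56 [-0.0054 -0.0039] [ 524.7 -173.6]
-60 [-0.0057 -0.0036] [ 519.  -177.1]
-64 [-0.0059 -0.0031] [ 513.1 -180.3]
-68 [-0.0061 -0.0027] [ 507. -183.]
-72 [-0.0063 -0.0023] [ 500.7 -185.3]
-76 [-0.0064 -0.0018] [ 494.2 -187.1]
```

apply_moves([
  [-1,0.0023,-0.0064,0,0,0,0],
  [-1,0.0012,-0.0066,0,0,0,-4],
  [-1,0.0007,-0.0067,0,0,0,-4],
  [-1,0.0002,-0.0067,0,0,0,-4],
  [-1,-0.0002,-0.0067,0,0,0,-4],
])

```text
time_s: 3.73
ee_pos: [568.4, -101.9, 75.9]
ee_rot: [179.7, 0.0, 86.2]
force: [0.3, 1.1, 0.3]
gripper_width: 0.5
gripper_force: 0.5
```

apply_moves([
  [-1,-0.0007,-0.0067,0,0,0,-4],
  [-1,-0.0012,-0.0066,0,0,0,-4],
  [-1,-0.0016,-0.0065,0,0,0,-4],
  [-1,-0.0021,-0.0064,0,0,0,-4],
  [-1,0,0,0,0,0,0],
])

```text
time_s: 4.15
ee_pos: [562.3, -128.8, 75.7]
ee_rot: [179.7, -0.0, 70.2]
force: [0.2, 0.3, 0.7]
gripper_width: -0.1
gripper_force: 0.0
```

apply_moves([
  [-1,-0.0025,-0.0062,0,0,0,-4],
  [-1,-0.0029,-0.006,0,0,0,-4],
  [-1,-0.0034,-0.0058,0,0,0,-4],
  [-1,-0.0037,-0.0056,0,0,0,-4],
  [-1,-0.0041,-0.0053,0,0,0,-4],
])

```text
time_s: 4.57
ee_pos: [545.8, -156.7, 75.1]
ee_rot: [179.8, -0.1, 50.3]
force: [-0.1, 1.6, -0.3]
gripper_width: 0.4
gripper_force: 0.5
```

apply_moves([
  [-1,-0.0045,-0.005,0,0,0,-4],
  [-1,-0.0048,-0.0047,0,0,0,-4],
  [-1,-0.0051,-0.0043,0,0,0,-4],
  [-1,0,0,0,0,0,0],
])

```text
time_s: 4.9
ee_pos: [530.3, -171.0, 74.8]
ee_rot: [179.8, -0.1, 38.4]
force: [0.4, 0.4, -0.5]
gripper_width: 0.2
gripper_force: 0.0
```

```bash
python3 - <<'E'
from h import *
import cv2
f=cams.grab_frame("top");s=status.state();print(s["ee_pos"],s["force"])
cv2.imwrite("pics/t1.png",cv2.resize(f["color"][180:320,290:490,::-1],(800,560),interpolation=cv2.INTER_CUBIC))
E
```

```text
[ 530.65414317 -170.74378713   74.62005758] [-0.33707106  0.15159568  0.0867989 ]
```

View pics/t1.png

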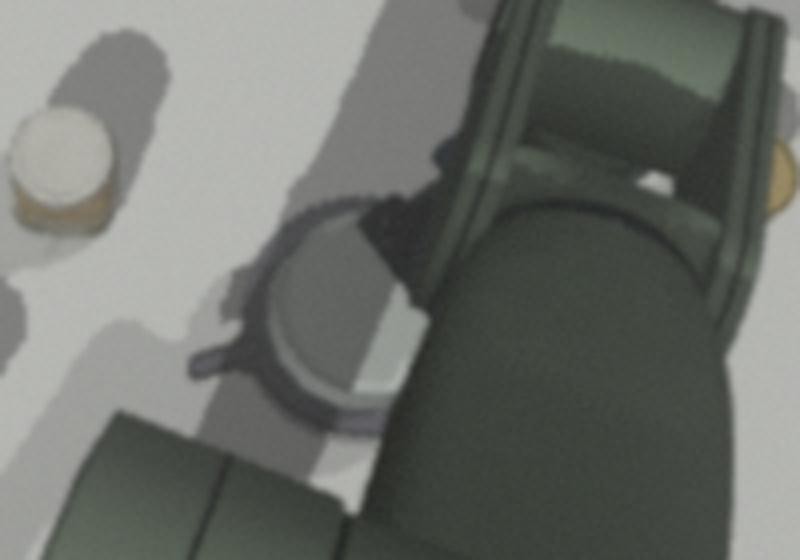

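The top view shows the opposite wing now at lower left, tip at about (338,271), so the ring is turning. The chopper hasn't moved. Continuing slower.

apply_moves([
  [-1,-0.0054,-0.0039,0,0,0,-4],
  [-1,-0.0057,-0.0036,0,0,0,-4],
  [-1,0,0,0,0,0,0],
])

```text
time_s: 5.2
ee_pos: [519.7, -178.0, 74.2]
ee_rot: [179.9, -0.1, 30.4]
force: [0.9, 0.1, 1.0]
gripper_width: 0.5
gripper_force: 0.4
```

apply_moves([
  [-1,-0.003,-0.0016,0,0,0,-2],
  [-1,-0.0029,-0.0015,0,0,0,-2],
  [-1,0,0,0,0,0,0],
])

```text
time_s: 5.45
ee_pos: [514.1, -180.9, 74.0]
ee_rot: [179.9, -0.1, 26.5]
force: [1.5, 0.5, 1.2]
gripper_width: 0.5
gripper_force: 0.9
```

apply_moves([
  [-1,-0.003,-0.0014,0,0,0,-2],
  [-1,-0.0031,-0.0013,0,0,0,-2],
  [-1,0,0,0,0,0,0],
])

```text
time_s: 5.7
ee_pos: [506.5, -183.5, 73.2]
ee_rot: [180.0, 0.0, 22.5]
force: [0.3, -0.3, -0.9]
gripper_width: 0.4
gripper_force: 0.0
```

```bash
python3 - <<'E'
from h import *
import cv2
f=cams.grab_frame("top");g=cams.grab_frame("scene");s=status.state();print(s["ee_pos"],s["force"])
a=cv2.resize(f["color"][205:305,320:420],(400,400),interpolation=cv2.INTER_CUBIC)
b=cv2.resize(g["color"][220:360,290:430],(400,400),interpolation=cv2.INTER_CUBIC)
cv2.imwrite("pics/t2.png",np.hstack([a,b])[:,:,::-1])
E
```

```text
[ 506.72814262 -183.3798782    73.04263235] [-0.37485138 -0.63273735 -0.17921073]
```

View pics/t2.png

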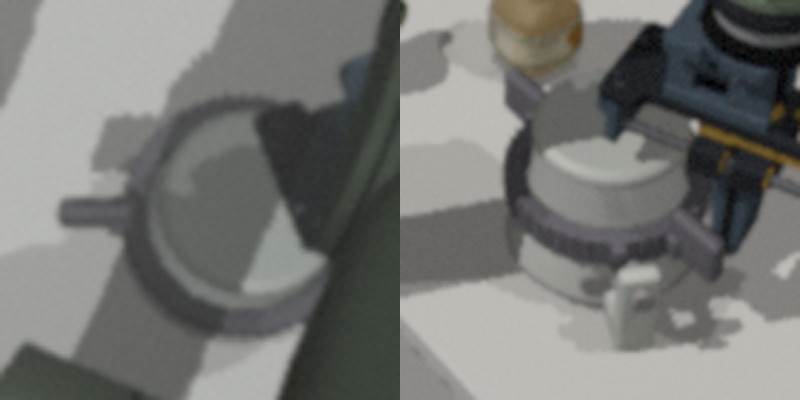

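The left wing now points almost straight left in the top view, tip at about (335.5,257.8). In the scene view the finger appears slightly off the wing near the catch.

```bash
python3 - <<'E'
from h import *
f=cams.grab_frame("top");g=cams.grab_frame("scene")
C=np.array([471,-94])
for z in(80,88):
  for u,v in((62,211),(125,211)):
    p=ray(f,320+u/4,205+v/4,z);d=p[:2]-C;print(p.round(1),np.hypot(*d).round(1),np.degrees(np.arctan2(d[1],d[0])))
  a,b=[ray(f,320+u/4,205+v/4,z) for u,v in((125,211),(62,211))];print("dir",np.degrees(np.arctan2(*(b-a)[1::-1])))
k=140/400
for u,v in((720,262),(675,215)):
  p=ray(g,290+(u-400)*k,220+v*k,84);d=p[:2]-C;print(p.round(1),np.hypot(*d).round(1),np.degrees(np.arctan2(d[1],d[0])))
p=np.array([506.6,-183.4])-C;print(np.hypot(*p),np.degrees(np.arctan2(p[1],p[0])))
E
```

```text
[465.9  11.6  80. ] 105.7 92.77733914826071
[467.6 -24.7  80. ] 69.4 92.82764201404036
dir 92.68121745471792
[464.5  11.8  88. ] 106.0 93.53667655879148
[466.2 -24.3  88. ] 69.9 93.97833245171056
dir 92.68121745471792
[ 464.7 -210.6   84. ] 116.8 -93.10717841592336
[ 469. -164.   84.] 70.1 -91.59850567754667
96.22743891427228 -68.28704398179916
```

The wing is about 5° ahead of the finger, so it probably clicked. A gentle nudge against the stop will confirm.

apply_moves([
  [-1,-0.0031,-0.0012,0,0,0,-2],
  [-1,-0.0031,-0.001,0,0,0,-2],
  [-1,0,0,0,0,0,0],
])

```text
time_s: 6.15
ee_pos: [500.2, -185.7, 72.9]
ee_rot: [-180.0, 0.0, 18.4]
force: [0.7, 0.5, 0.2]
gripper_width: 0.3
gripper_force: 0.0
```

apply_moves([
  [-1,-0.0016,-0.0005,0,0,0,-1],
  [-1,0,0,0,0,0,0],
])

```text
time_s: 6.32
ee_pos: [499.2, -186.2, 73.0]
ee_rot: [180.0, -0.0, 17.4]
force: [1.1, 0.2, -0.8]
gripper_width: 0.2
gripper_force: 0.4
```

apply_moves([
  [-1,-0.001,-0.0003,0,0,0,0],
  [-1,0,0,0,0,0,0],
])

```text
time_s: 6.48
ee_pos: [498.9, -186.3, 73.1]
ee_rot: [180.0, -0.1, 17.4]
force: [3.8, 1.7, -0.8]
gripper_width: 0.8
gripper_force: 1.7
```

apply_moves([
  [-1,-0.001,-0.0003,0,0,0,0],
  [-1,0,0,0,0,0,0],
])

```text
time_s: 6.65
ee_pos: [498.3, -186.5, 73.2]
ee_rot: [180.0, -0.2, 17.3]
force: [5.2, 2.1, -2.8]
gripper_width: 0.1
gripper_force: 2.4
```

apply_moves([
  [-1,-0.0007,-0.0002,0,0,0,0],
  [-1,0,0,0,0,0,0],
])

```text
time_s: 6.82
ee_pos: [497.7, -186.8, 73.2]
ee_rot: [179.9, -0.2, 17.3]
force: [4.6, 2.8, -2.2]
gripper_width: 0.5
gripper_force: 2.5
```

```bash
python3 - <<'E'
from h import *
import cv2
f=cams.grab_frame("top");g=cams.grab_frame("scene");s=status.state();print(s["ee_pos"],s["force"])
a=cv2.resize(f["color"][205:305,320:420],(400,400),interpolation=cv2.INTER_CUBIC)
b=cv2.resize(g["color"][220:360,290:430],(400,400),interpolation=cv2.INTER_CUBIC)
cv2.imwrite("pics/t3.png",np.hstack([a,b])[:,:,::-1])
E
```

```text
[ 497.7577667  -186.77644295   73.20268772] [ 5.4778489   2.8149099  -1.75629173]
```

View pics/t3.png

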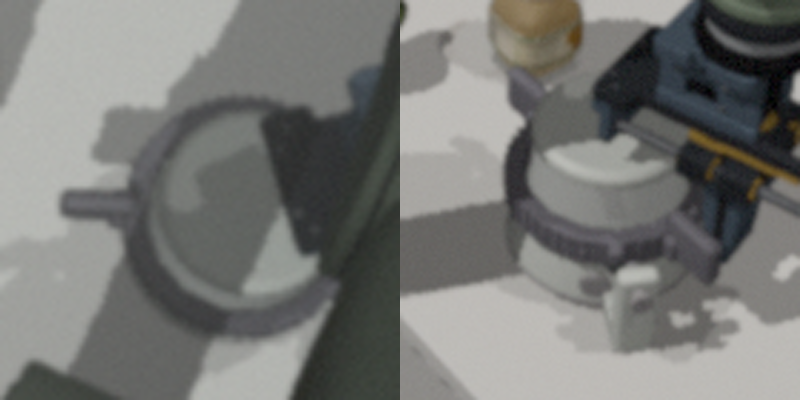

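The left wing moved about 2° under roughly 6 N, and the ring's lug at about (612,245) is only just reaching the catch housing. So this is the sprung catch, not the stop, and I'll keep pushing.

apply_moves([
  [-1,-0.0016,-0.0005,0,0,0,-1],
  [-1,-0.0016,-0.0004,0,0,0,-1],
  [-1,0,0,0,0,0,0],
])

```text
time_s: 7.17
ee_pos: [494.5, -188.1, 73.2]
ee_rot: [179.9, -0.2, 15.3]
force: [4.0, 0.5, -2.5]
gripper_width: 0.2
gripper_force: 2.4
```

apply_moves([
  [-1,-0.0016,-0.0004,0,0,0,-1],
  [-1,-0.0016,-0.0004,0,0,0,-1],
  [-1,0,0,0,0,0,0],
])

```text
time_s: 7.42
ee_pos: [491.1, -189.2, 73.2]
ee_rot: [179.9, -0.2, 13.4]
force: [4.8, 0.4, -2.5]
gripper_width: 0.2
gripper_force: 2.4
```

apply_moves([
  [-1,-0.0017,-0.0002,0,0,0,-1],
  [-1,-0.0017,-0.0001,0,0,0,-1],
  [-1,0,0,0,0,0,0],
])

```text
time_s: 7.67
ee_pos: [487.5, -189.8, 73.3]
ee_rot: [179.9, -0.1, 11.4]
force: [4.1, -0.9, -3.0]
gripper_width: 0.7
gripper_force: 2.3
```

```bash
python3 - <<'E'
from h import *
import cv2
f=cams.grab_frame("top");g=cams.grab_frame("scene");s=status.state();print(s["ee_pos"],s["force"])
a=cv2.resize(f["color"][205:305,320:420],(400,400),interpolation=cv2.INTER_CUBIC)
b=cv2.resize(g["color"][220:360,290:430],(400,400),interpolation=cv2.INTER_CUBIC)
cv2.imwrite("pics/t4.png",np.hstack([a,b])[:,:,::-1])
E
```

```text
[ 487.49792628 -189.75065845   73.24541747] [ 5.32071778 -1.80327837 -3.07380682]
```

View pics/t4.png

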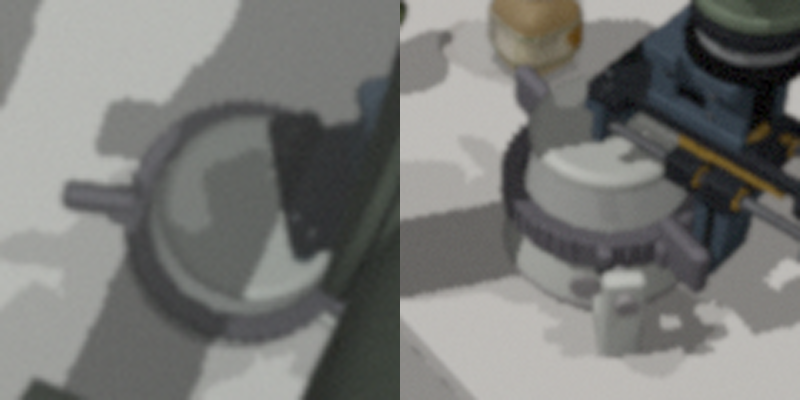

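The catch housing moved left, from about (637,275) to (622,283), so the chopper itself is starting to turn. I'll stop pushing and measure that.

```bash
python3 - <<'E'
import cv2,numpy as np
k=140/400
s0=cv2.imread("pics/scene0.png")[220:360,290:430];s0=cv2.resize(s0,(400,400),interpolation=cv2.INTER_CUBIC)
S=[s0]+[cv2.imread(f"pics/t{i}.png")[:,400:] for i in(2,3,4)]
def m(a,b,x,y,w,h,n):
    T=a[y:y+h,x:x+w];r=cv2.matchTemplate(b[y-30:y+h+30,x-30:x+w+30],T,cv2.TM_CCOEFF_NORMED);_,v,_,l=cv2.minMaxLoc(r);print(n,(l[0]-30)*k,(l[1]-30)*k,round(v,2))
for i in(1,2,3):
    m(S[0],S[i],200,260,65,95,f"catch 0->{i}")
m(S[2],S[3],200,260,65,95,"2->3")
m(S[1],S[2],200,260,65,95,"1->2")
for i in(1,2,3): m(S[1],S[i],120,85,110,90,f"lid/bowl 1->{i}")
E
```

```text
catch 0->1 0.0 0.0 0.98
catch 0->2 -0.35 0.35 0.96
catch 0->3 -4.8999999999999995 1.75 0.93
2->3 -4.55 1.4 0.97
1->2 -0.35 0.35 0.98
lid/bowl 1->1 0.0 0.0 1.0
lid/bowl 1->2 -0.35 0.35 0.97
lid/bowl 1->3 -0.7 1.0499999999999998 0.9
```

apply_moves([
  [-1,0.01,0,0,0,0,0],
  [-1,0.015,0,0,0,0,0],
  [-1,0,0,0.04,0,0,0],
  [-1,0,0,0.04,0,0,0],
  [-1,0,0,0.04,0,0,0],
])

```text
time_s: 8.18
ee_pos: [510.2, -188.4, 193.3]
ee_rot: [-179.8, 0.3, 11.4]
force: [1.6, -0.2, 0.3]
gripper_width: 0.5
gripper_force: 0.0
```

apply_moves([
  [-1,0.02,-0.03,0.04,0,0,5],
  [-1,0.01,-0.04,0.03,0,0,5],
  [-1,0,-0.04,0,0,0,5],
  [-1,0,-0.04,0,0,0,5],
  [-1,0,-0.04,0,0,0,5],
])

```text
time_s: 8.6
ee_pos: [534.4, -365.9, 248.8]
ee_rot: [-179.9, 0.1, 36.7]
force: [0.7, 0.5, 1.1]
gripper_width: 0.4
gripper_force: 0.0
```

apply_moves([
  [-1,-0.01,-0.04,0,0,0,5],
  [-1,-0.01,-0.04,0,0,0,5],
  [-1,0,0,0,0,0,0],
])

```text
time_s: 8.85
ee_pos: [511.8, -451.5, 246.7]
ee_rot: [-179.9, 0.3, 46.2]
force: [-0.0, 0.4, -0.2]
gripper_width: 0.3
gripper_force: 0.0
```

```bash
python3 - <<'E'
from h import *
import cv2
f=cams.grab_frame("top");g=cams.grab_frame("scene");w=cams.grab_frame("wrist");s=status.state();print(s["ee_pos"],s["force"])
np.savez("pics/w5.npz",**w);cv2.imwrite("pics/w5.png",w["color"][:,:,::-1])
cv2.imwrite("pics/top5.png",f["color"][:,:,::-1]);cv2.imwrite("pics/scene5.png",g["color"][:,:,::-1])
z=lambda im,r,c,w,h:cv2.resize(im[r:r+h,c:c+w],(400,300),interpolation=cv2.INTER_CUBIC)
t0=cv2.imread("pics/top0.png")[:,:,::-1];s0=cv2.imread("pics/scene0.png")[:,:,::-1]
o=np.vstack([np.hstack([z(t0,207,320,140,105),z(s0,235,295,140,105)]),np.hstack([z(f["color"],207,320,140,105),z(g["color"],235,295,140,105)])])
cv2.imwrite("pics/t5.png",o[:,:,::-1])
E
```

```text
[ 514.38617852 -444.51885024  247.57657673] [ 0.44470264  0.12825425 -0.03913401]
```

View pics/t5.png

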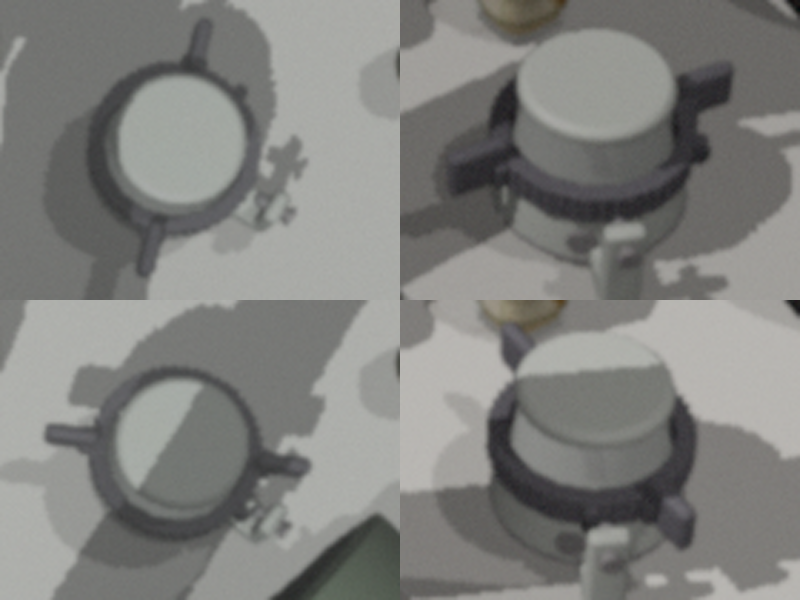

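The top view shows the wing line turned about 84° from its start and the arm clear. The scene view shows the lug beside or just past the catch housing. I'll put numbers on both rotations.

```bash
python3 - <<'E'
from h import *
import cv2
f=cams.grab_frame("top");tr=finder.trace("lock_ring","top");wg=finder.trace("wing_a","top")
g=cams.grab_frame("scene");trs=finder.trace("lock_ring","scene")
cams.grab_frame("wrist");print("wrist",[(np.round(b["rect"]),b["score"]) for b in finder.boxes_of("chopper","wrist")[:2]])
s0=cv2.imread("pics/scene0.png");t0=cv2.imread("pics/top0.png");s5=g["color"][:,:,::-1].copy();t5=f["color"][:,:,::-1].copy()
def m(a,b,x,y,w,h):
    U=6;A=cv2.resize(a[y:y+h,x:x+w],None,fx=U,fy=U,interpolation=3);p=12
    B=cv2.resize(b[y-p:y+h+p,x-p:x+w+p],None,fx=U,fy=U,interpolation=3)
    r=cv2.matchTemplate(B,A,cv2.TM_CCOEFF_NORMED);_,v,_,l=cv2.minMaxLoc(r);return l[0]/U-p,l[1]/U-p,round(v,3)
for n,F,a,b,R in(("scene",g,s0,s5,(363,311,20,28)),("top",f,t0,t5,(407,270,16,16))):
    d=m(a,b,*R);u,v=R[0]+R[2]/2,R[1]+R[3]/2
    p,q=ray(F,u,v,60)[:2],ray(F,u+d[0],v+d[1],60)[:2];C=np.array([471,-94])
    an=lambda x:np.degrees(np.arctan2(*(x-C)[::-1]));print(n,"catch",d,p.round(1),q.round(1),an(p),an(q))
# base/foot & lid shift
print("lid top",m(t0,t5,355,228,56,56),"lid scene",m(s0,s5,330,240,65,40))
# wing line: dark tips, world angle at z=84
for n,im in(("t0",t0),("t5",t5)):
    tip=((391.7,214.7),(370.8,303.2)) if n=="t0" else ((336.8,258.6),(426.8,270.4))
    # refine: centroid of wing pixels beyond r=78 from C at z=80
    vv,uu=np.mgrid[200:320,320:445];P=np.array([ray(f,u,v,84)[:2] for u,v in zip(uu.ravel(),vv.ravel())])
    r=np.hypot(*(P-C).T);I=im[200:320,320:445].astype(float).mean(2).ravel()
    for t in tip:
        c=ray(f,*t,84)[:2];dd=np.hypot(*(P-c).T);k=(dd<32)&(r>80)&(r<106)&(I<np.percentile(I[(dd<32)&(r>80)],25))
        x=P[k].mean(0);print(n,k.sum(),x.round(1),np.degrees(np.arctan2(*(x-C)[::-1])).round(1))
E
```

```text
wrist [(array([  0.,   0., 111., 111.]), 0.76)]
scene catch (-5.0, 2.0, 0.916) [ 417.7 -188.4] [ 407.5 -186.5] -119.45970308470035 -124.4796697280333
top catch (-1.0, 4.0, 0.791) [ 430.3 -175.3] [ 420.9 -173.1] -116.57041491631891 -122.36645255625508
lid top (0.0, 1.0, 0.675) lid scene (-1.0, 1.0, 0.291)
t0 111 [ 562.3 -110.6] -10.3
t0 117 [382.3 -65.8] 162.3
t5 122 [471.2  -2.2] 89.9
t5 145 [ 451.7 -182.2] -102.3
```

```bash
python3 - <<'E'
from h import *
f=np.load("pics/w5.npz");K,R,t=f["intrinsics"],f["R"],f["t"]
s=status.state();p=s["ee_pos"];print(p,s["ee_rot"],s["qpos"].round(),"cam",-R.T@t,"fwd",R[2],"right",R[0])
X=np.array([425,-165,72.])
from scipy.spatial.transform import Rotation as Q
for dy in(0,-30,-60,30,60):
    D=Q.from_euler("z",dy,degrees=True).as_matrix()
    # after rotation about tool & shift d: want X at pixel (320,140); z of tool unchanged
    r=ray(dict(intrinsics=K,R=R,t=t),320,130,72)-p
    print(dy,(X-(D@r)).round(),)
E
```

```text
[ 515.42806434 -443.89310428  248.76961912] [1.79990071e+02 1.07291580e-03 4.64323489e+01] [-42.  27.  72.  -0.  80.   2.] cam [ 567.40678679 -391.10824482  404.46648337] fwd [-0.19255666 -0.1949609  -0.96172355] right [ 0.72140617 -0.69250031 -0.00405634]
0 [ 364. -228.  249.]
-30 [ 341. -188.  249.]
-60 [ 340. -143.  249.]
30 [ 403. -250.  249.]
60 [ 448. -249.  249.]
```

apply_moves([
  [-1,-0.019,0.027,0,0,0,0],
  [-1,-0.019,0.027,0,0,0,0],
  [-1,-0.019,0.027,0,0,0,0],
  [-1,-0.019,0.027,-0.01,0,0,0],
  [-1,-0.019,0.027,-0.015,0,0,0],
])

```text
time_s: 9.77
ee_pos: [419.9, -308.8, 224.7]
ee_rot: [179.8, -0.0, 46.4]
force: [0.6, 0.5, 0.1]
gripper_width: 0.6
gripper_force: 0.0
```

apply_moves([
  [-1,-0.019,0.027,-0.015,0,0,0],
  [-1,-0.019,0.027,-0.02,0,0,0],
  [-1,-0.019,0.027,0,0,0,0],
  [-1,0,0,0,0,0,0],
  [-1,0,0,0,0,0,0],
])

```text
time_s: 10.18
ee_pos: [362.3, -227.6, 188.9]
ee_rot: [179.9, -0.0, 46.5]
force: [0.1, -0.9, 0.8]
gripper_width: 0.5
gripper_force: 0.0
```

```bash
python3 - <<'E'
from h import *
import cv2
f=cams.grab_frame("wrist");np.savez("pics/w6.npz",**f)
K,R,t=f["intrinsics"],f["R"],f["t"]
x=K@(R@np.array([425,-165,72.])+t);print(x[:2]/x[2],status.state()["ee_pos"])
cv2.imwrite("pics/w6.png",cv2.resize(f["color"][:450,:,::-1],(800,562)))
E
```

```text
[321.06735237 129.01442634] [ 363.58021034 -228.84607005  189.25503323]
```

View pics/w6.png

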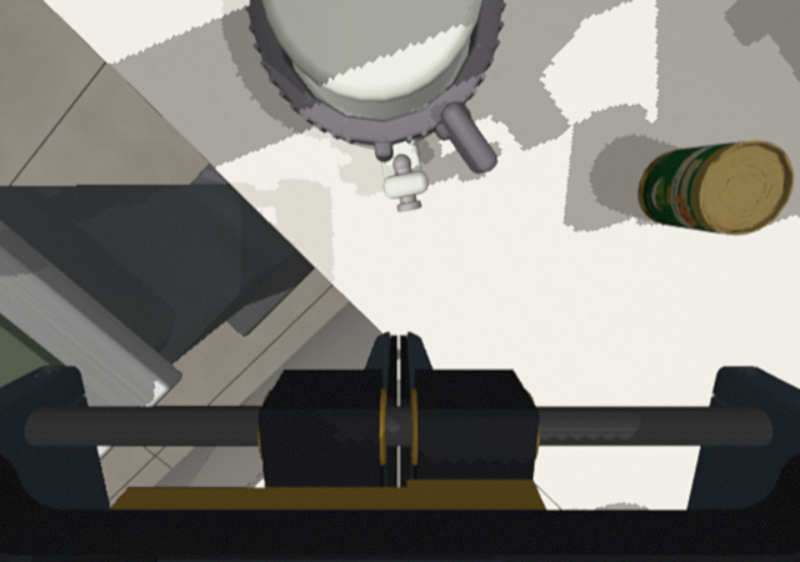

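The close view shows the lug at about (384,150), to the left of the plunger at (401,162). That's about 6–7° past it in the clockwise direction, which matches the click-home position. The arm is clear, so I'm handing the job in.

```bash
python3 -c "
from workcell import env
print(env.job_done())"
```

```text
the job is handed in; nothing more can be done
None
```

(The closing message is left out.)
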